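# Pin the locking bar of a bottle rack

## Task

Lock the rack of amber bottles: slide its steel locking bar endways until its shoulder rests against the two-eared keeper at the rack's end, then take the locking pin out of its grey stand and put it down through the upper ear, the bar's eye and the lower ear until its head sits fully on the upper ear. Work gently by feel, as the keeper may be clamped a few millimetres either side of the middle of its slot and nothing may be forced; leave the loose bottle, jar and cup alone, and let go of everything at the end.

Things in the scene. Friction and masses are not known exactly. Their poses are not given: they have to be found in the camera images.
- rack: White bottle rack fixed to the desk, base 100 (x) x 270 (y) x 12 mm, three fixed amber bottles up to z 90 mm. Origin on the desk, y axis along the bar towards the keeper, z up. Two bar guides (42 mm in x, 16 in y, tops at z 113.5 mm) at y -75 and -15 mm hold the bar, underside at z 100 mm, with 1.5 mm play each side and 1.5 mm above.
- keeper_mid (a point): Rack point (0, 100, 117.5) mm: centre of the keeper's hole, at the upper ear's top face, IF the keeper were clamped mid-slot. It is really clamped up to 5 mm either way along the rack's y, unreported, and does not yield. Keeper: dark steel yoke, two level ears 42 x 38 x 7 mm, one above the other, 13 mm gap, vertical 13.2 mm holes, lower ear's underside at z 90.5 mm.
- bar: Loose steel locking bar 28 wide, 8 thick, 234 mm long, 350 g, lying in the guides along the rack's y, withdrawn 30 to 68 mm towards -y at the start. Origin: centre of its vertical 15 mm eye, on the underside; y axis points to the tip, 17 mm beyond the eye, and the keeper. Sliding it takes up to about 5 N.
- bar_shoulder (a point): Front face of the bar's shoulder block (28 wide, 10 long, 12 mm above the bar's top), 18 mm behind the eye centre. The ears' near faces lie 18 mm before the centre of their holes: when the shoulder meets the upper ear, eye and ear holes are in line.
- bar_grip (a point): Top centre of the bar's upright square grip, 16 x 16 mm, 36 mm tall above the bar's top face, 207 mm behind the eye centre, sides parallel to the bar; its top is 44 mm above the bar's underside, 144 mm above the desk. Push it from behind (towards the keeper), or pinch it from above and slide.
- pin: Loose steel locking pin, 90 g, upright in the stand. Origin at the centre of the underside of its head, z up. Round head 24 mm diameter, 30 mm tall above the origin (the grip); shank 12 mm diameter reaching 40 mm below the origin, the last 8 mm tapering to a 6.4 mm nose. Fully home, its origin is at the top face of the upper ear.
- stand: Grey block 60 x 60 x 50 mm fixed on the desk, with a vertical 14 mm through hole in its middle in which the pin hangs by its head. Origin at the centre of its underside.
- brown_bottle: Loose amber bottle, 44 mm diameter, 78 mm tall, standing between rack and stand; leave alone. Origin at the centre of its foot.
- jar: Loose white jar, 52 mm diameter, 55 mm tall; leave alone. Origin at the centre of its foot.
- cup: Loose red plastic cup, 72 mm rim diameter, 85 mm tall; leave alone. Origin at the centre of its foot.
Not all that is in view belongs to the job. Of the things that look like the pin, the smallest one is meant.

How it is judged:
On the way:
1. the bar's eye has been slid in between the keeper's ears (y of bar in the frame of rack above 0.092 m), for 0.2 s.
At the end, for the whole second after the job is handed in: Pin upright (within 0.1 rad) through the bar's eye (centres within 4 mm), 92 to 108 mm along the rack's y, head underside 115 to 120 mm high (seated on the upper ear); bar in its guides (underside 96 to 103 mm high); pin and bar at rest and released (horizontal distance between pin and bar below 0.004 m and z of pin in the frame of rack between 0.115 and 0.12 m and y of pin in the frame of rack between 0.092 and 0.108 m and angle between pin's own z axis and vertical below 0.1 rad and z of bar in the frame of rack between 0.096 and 0.103 m and linear speed of each of pin, bar below 0.01 m/s); the robot touches nothing.
It fails at once if the bar is forced against the rack or keeper (over 25 N) (contact force between bar and rack above 25 N).
It fails at once if the pin is forced against the rack or keeper (over 25 N) (contact force between pin and rack above 25 N).
It fails at once if the pin is forced against the bar (over 25 N) (contact force between pin and bar above 25 N).
It fails at once if the loose bottle, jar or cup is moved (over 20 mm) (distance of any of brown_bottle, jar, cup from where it was at the start of the episode above 0.02 m).
It also fails if it takes over 61 s, if anything falls off the work surface, if the arm or the gripper's body presses on something with over 40 N, if the wrist force passes 120 N, or if a joint passes its speed limit or range.

## Robot

A 6-joint arm with a two-finger parallel gripper is mounted at the origin on the work surface. World frame = base frame: x ahead of the robot, y to its left, z up, the work surface at z = 0. Lengths are in m, angles in rad, forces in N, time in s.
With the tool pointing down it reaches from about 0.25 to 0.725 m from the base axis. Payload 4 kg.
Tool frame: the origin (TCP) lies on the centre line of the jaws, within the pads' length; the fingertips stand 17 mm ahead of it and the grasp point (between the pads) lies 2 mm behind it; z points along the fingers, y is the line along which they close (so a half turn about z gives the same grasp; the last joint's range is limited). The gripper opens to 85 mm and grips with 20 to 120 N. Pads are 22 mm wide; open, the fingers measure 114 mm over their backs; the gripper's body (76 mm by 85 mm) begins 54 mm behind the grasp point. The pads swing forward as they close: fully open they stand 13 mm farther back than shut.
Start: joints at [-1.232, 0.241, 0.005, 1.335, 0, 1.571], TCP at [0.166, -0.472, 0.212] pointing down, gripper open.
Joint ranges: [-2.72, 2.72], [-1.05, 1.87], [-1.09, 1.28], [-1.99, 2.15], [-1.42, 1.44], [-3.14, 3.14]. Speed limits (rad/s): [2.79, 2.79, 3.14, 3.14, 3.14, 3.14].

## Interface

Orientations are given as a unit quaternion [w, x, y, z].
In Python, from cell import arm gives the robot as it stands.
- The arm moves only by the tool drive_tool, never from a script. Its argument "deltas" is a list of rows, each an object of numbers: "grip": the finger opening in m, from 0 to 0.0854; "dx", "dy", "dz": the shift along the tool's x, y, z in m; "twist": the turn about the tool's z in degrees. A call has 1 to 5 rows; each row shifts and turns the commanded pose from where the row before left it, along the tool's axes as they then stand; what a row does not reach is not made up. A row lasts 1/8 s, in which the tool goes at most 62.5 mm and 10.7 degrees, less where a joint would pass 70% of its speed; a pose out of reach is approached as far as the arm can. A call is refused whole if a number of a shift passes 0.0625 or a number of a turn 10.7, either way. A call with a gripper value outside its range is refused whole. The fingers move at their own pace and stop on an object; "newtons" is the grip in N (left out, the last holds). Time passes only in rows, so rows that do not move let the fingers close. It gives the time, the measured TCP pose, the force, the opening and the grip force at its end, in the units of the state.
- arm.observe(): the state, without advancing time (a new reading comes with each control period).
- arm.get_image(name): name is "scene" or "top" or "wrist"; returns a dict with "frame" (400x640x3 uint8, red, green, blue), "intrinsics" (3x3 intrinsics, pixels), "world_from_camera" (4x4, takes a point from camera to world coordinates). Camera axes: x right, y down, z forward; pixel columns grow to the right and rows downward; lengths in m; the calibration is good to about 2 mm. A picture is of the moment at which its call begins. There is no depth.
- arm.job_done(): hands the job in; it is judged then, once.
The state is a dict: "time": time; "q": joint angles; "joint_velocities": joint speeds; "joint_efforts": joint torques, N m; "tcp_pos": TCP position; "tool_rot": TCP orientation; "contact_force": force on the tool from outside, world axes, zero at the start; "ft_torque": the same for the moment, N m; "opening": finger opening in m; "finger_force": force on a finger pad.
Only numpy, scipy, OpenCV 4.12 (cv2) and the standard library are available. Lean on these libraries where they do the work, as an engineer would, in place of code of your own. Each camera call takes 0.05 s, during which the arm holds its last target. There are 200 camera calls.

## Working session

There is one attempt and no reset: what is moved stays moved. The work goes in short steps, Python scripts to look and compute and a tool call to move; the robot and the scene stay as the last step left them, time stands still between calls to the robot, and variables do not carry over. Pictures are saved under pics/ and viewed, at most 10 in all, crops included, and the job is handed in when it is done.

Besides the shell and the picture viewer there is one more tool, called after "Call:" by a JSON object that holds its "name" and its "arguments". drive_tool: Moves the arm, as the interface text tells. Its arguments: {"type":"object","properties":{"deltas":{"type":"array","items":{"type":"object","properties":{"grip":{"type":"number"},"dx":{"type":"number"},"dy":{"type":"number"},"dz":{"type":"number"},"twist":{"type":"number"}}}},"newtons":{"type":"number"}},"required":["deltas"]}

```bash
mkdir -p pics
python3 - <<'E'
from cell import arm
import cv2,numpy as np,pickle
d={}
for n in("scene","top"):
    r=arm.get_image(n);d[n]=r
    cv2.imwrite(f"pics/{n}0.png",r["frame"][...,::-1])
    print(n,r["intrinsics"].tolist(),np.round(r["world_from_camera"],4).tolist())
pickle.dump(d,open("d0.pkl","wb"))
s=arm.observe();print(s)
E
```

```text
scene [[452.5400268743258, 0.0, 320.4233459923549], [0.0, 452.5400268743258, 199.3976734086505], [0.0, 0.0, 1.0]] [[-0.02, 0.7502, -0.6609, 1.2677], [0.9996, 0.0268, 0.0002, -0.0024], [0.0179, -0.6607, -0.7505, 0.9632], [0.0, 0.0, 0.0, 1.0]]
top [[390.7656554322087, 0.0, 322.01427986446], [0.0, 390.7656554322087, 205.05445320693633], [0.0, 0.0, 1.0]] [[0.0189, -0.9895, 0.143, 0.3918], [-0.9998, -0.0186, 0.0033, 0.0287], [-0.0006, -0.143, -0.9897, 1.2577], [0.0, 0.0, 0.0, 1.0]]
{'time': 0.1, 'q': array([-1.23196695e+00,  2.41336222e-01,  3.86717556e-03,  1.33520741e+00,
       -4.60784076e-06,  1.57077194e+00]), 'joint_velocities': array([ 0.00134998, -0.00075299,  0.00245787,  0.00021566, -0.00205682,
        0.00043273]), 'joint_efforts': array([ 1.62937185e-04, -3.73136795e+01,  2.53010130e+01,  1.08392152e-02,
       -2.64728203e-05, -7.60042525e-06]), 'tcp_pos': array([ 0.16599059, -0.47100623,  0.21140586]), 'tool_rot': array([-9.26221357e-04,  9.85681131e-01,  1.68617391e-01, -1.60759924e-04]), 'contact_force': array([ 0.12312368, -0.75673022, -0.92285458]), 'ft_torque': array([-0.00533989,  0.02591365,  0.0095357 ]), 'finger_force': 0.0, 'opening': 0.08555630071188523}
```

View pics/top0.png

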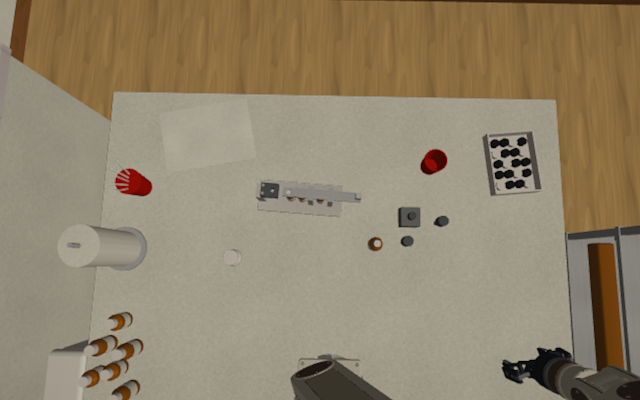

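View pics/scene0.png

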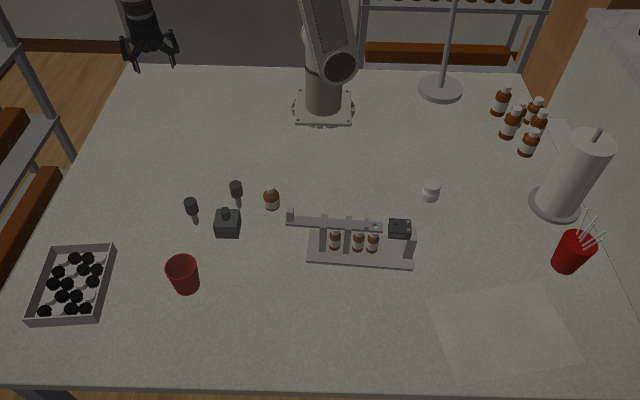

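Top view: the rack runs from about (257,195) at the keeper end to (341,200), and the bar grip is at about (358,198). There are three pin-like things: one in the stand at scene (226,213) / top (409,216), and two free-standing ones at scene (191,207) and (236,190), which look taller. The one in the grey stand fits. I'll enlarge to confirm.

Run:
```python
import cv2,numpy as np,pickle
d=pickle.load(open("d0.pkl","rb"))
t=d["top"]["frame"][...,::-1];s=d["scene"]["frame"][...,::-1]
def c(im,x,y,w,h,W):return cv2.resize(im[y:y+h,x:x+w],(W,int(h*W/w)),interpolation=cv2.INTER_CUBIC)
a=c(t,250,172,120,50,720);b=c(s,180,175,105,75,400);e=c(s,280,200,140,75,400)
b=b[:280];e=cv2.resize(e,(400,280))
lo=np.hstack([b,e]);a=cv2.copyMakeBorder(a,0,0,0,80,0)
cv2.imwrite("pics/c1.png",np.vstack([a,lo]))
```

```text
(no output)
```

View pics/c1.png

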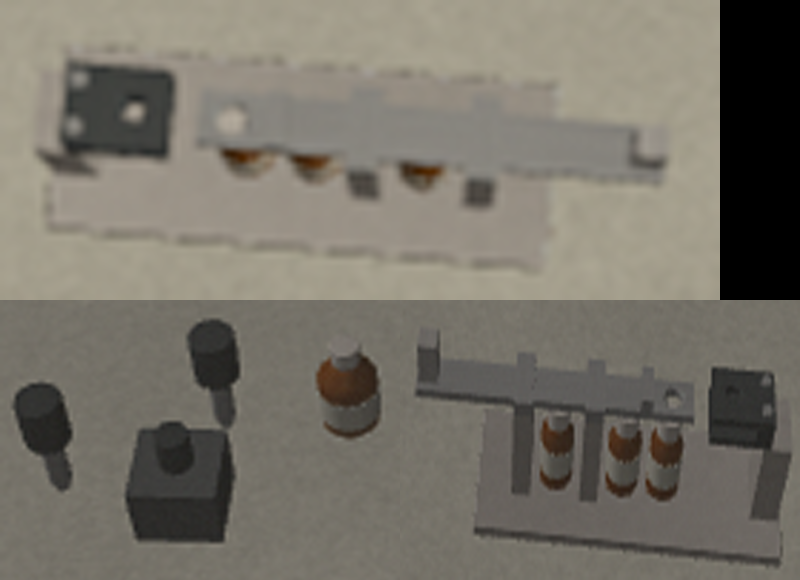

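The pin in the grey stand has the smallest head, so it is the one meant; the two larger free-standing ones are decoys. Next I compute positions.

```bash
cat > h.py <<'E'
import numpy as np
def ray(r,u,v,z):
    K=r["intrinsics"];T=r["world_from_camera"]
    d=T[:3,:3]@np.linalg.solve(K,[u,v,1.]);o=T[:3,3]
    return o+d*(z-o[2])/d[2]
def proj(r,p):
    T=r["world_from_camera"];c=T[:3,:3].T@(np.array(p)-T[:3,3]);q=r["intrinsics"]@c;return q[:2]/q[2]
E
python3 - <<'E'
import pickle,cv2,numpy as np
from h import *
d=pickle.load(open("d0.pkl","rb"));np.set_printoptions(precision=4,suppress=True)
L=[("eye","top",288.7,192.2,.108),("eye","scene",375.2,226.3,.108),("keep","top",272.2,190.7,.1175),("keep","scene",396.5,224.7,.1175),
("grip","top",358,196,.144),("grip","scene",289.8,209.4,.144),("pin","scene",225.4,209.1,.08),("decoyA","scene",191,201,.1),("decoyB","scene",236,184,.1),("bottle","scene",271,191,.078),("jar","top",232,257,.05),("cup","top",433,161,.085)]
for n,c,u,v,z in L:print(n,c,ray(d[c],u,v,z)[:2])
g=cv2.cvtColor(d["top"]["frame"],cv2.COLOR_RGB2GRAY)
m=(g<95).astype(np.uint8);n,l,st,ce=cv2.connectedComponentsWithStats(m)
for i in range(1,n):
    if st[i,4]>30 and 250<ce[i][0]<470 and 150<ce[i][1]<260:print(st[i],ce[i],ray(d["top"],*ce[i],.05)[:2],ray(d["top"],*ce[i],.09)[:2])
E
```

```text
eye top [0.5949 0.1328]
eye scene [0.5957 0.1309]
keep top [0.5968 0.1809]
keep scene [0.5966 0.1806]
grip top [ 0.5811 -0.071 ]
grip scene [ 0.5802 -0.0739]
pin scene [ 0.5313 -0.2428]
decoyA scene [ 0.5244 -0.3277]
decoyB scene [ 0.4618 -0.2234]
bottle scene [ 0.4631 -0.1334]
jar top [0.4003 0.3055]
cup top [ 0.7049 -0.3068]
[421 149  26  26 494] [433.334  161.5142] [ 0.7126 -0.3178] [ 0.7019 -0.3063]
[257 183  22  18 250] [268.92  190.864] [0.6082 0.2002] [0.601  0.1946]
[398 207  22  20 415] [408.5542 216.8554] [ 0.5343 -0.237 ] [ 0.5296 -0.2282]
[434 216  15  11 117] [441.1368 220.9573] [ 0.5234 -0.3379] [ 0.5191 -0.3257]
[368 237  14  14 109] [373.789  243.9174] [ 0.4485 -0.1289] [ 0.4466 -0.1237]
[401 236  12  11 104] [406.6058 240.7404] [ 0.4601 -0.23  ] [ 0.4579 -0.2214]
```

Call:
{"name": "drive_tool", "arguments": {"deltas": [{"twist": -9.5, "grip": 0.0}, {"twist": -9.5}, {"twist": -9.5}, {"twist": -9.5}, {"twist": -9.5}]}}

```text
invalid input at $.deltas[0]: expected keys grip, dx, dy, dz, twist
```

Call:
{"name": "drive_tool", "arguments": {"deltas": [{"twist": -9.5}, {"twist": -9.5}, {"dx": 0.038, "dy": 0.038}, {"dx": 0.038, "dy": 0.038}, {"dx": 0.038, "dy": 0.038}]}}

```text
invalid input at $.deltas[0]: expected keys grip, dx, dy, dz, twist
```

Call:
{"name": "drive_tool", "arguments": {"deltas": [{"twist": -9.5, "grip": 0, "dx": 0, "dy": 0, "dz": 0}, {"twist": -9.5, "grip": 0, "dx": 0, "dy": 0, "dz": 0}, {"twist": -9.5, "grip": 0, "dx": 0, "dy": 0, "dz": 0}, {"twist": -9.5, "grip": 0, "dx": 0, "dy": 0, "dz": 0}, {"twist": -9.5, "grip": 0, "dx": 0, "dy": 0, "dz": 0}]}}

```text
time: 0.72
tcp_pos: [0.166, -0.4712, 0.2117]
tool_rot: [-0.001, 0.833, 0.554, 0.0]
contact_force: [-0.0, 0.3, -0.3]
opening: -0.0
finger_force: 0.0
```

Call:
{"name": "drive_tool", "arguments": {"deltas": [{"twist": -9.5, "grip": 0, "dx": 0, "dy": 0, "dz": 0}, {"twist": -9.5, "grip": 0, "dx": 0, "dy": 0, "dz": 0}, {"twist": 0, "grip": 0, "dx": 0.038, "dy": 0.038, "dz": 0}, {"twist": 0, "grip": 0, "dx": 0.038, "dy": 0.038, "dz": 0}, {"twist": 0, "grip": 0, "dx": 0.038, "dy": 0.038, "dz": 0}]}}

```text
time: 1.35
tcp_pos: [0.2887, -0.3648, 0.2118]
tool_rot: [-0.0, 0.732, 0.681, 0.0]
contact_force: [0.2, -1.2, 0.5]
opening: -0.0
finger_force: 0.0
```

Call:
{"name": "drive_tool", "arguments": {"deltas": [{"twist": 0, "grip": 0, "dx": 0.044, "dy": 0.044, "dz": 0}, {"twist": 0, "grip": 0, "dx": 0.044, "dy": 0.044, "dz": 0}, {"twist": 0, "grip": 0, "dx": 0.044, "dy": 0.044, "dz": 0}, {"twist": 0, "grip": 0, "dx": 0.044, "dy": 0.044, "dz": 0}, {"twist": 0, "grip": 0, "dx": 0.044, "dy": 0.044, "dz": 0}]}}

```text
time: 1.98
tcp_pos: [0.5243, -0.1606, 0.2118]
tool_rot: [-0.0, 0.732, 0.681, -0.0]
contact_force: [0.8, -1.7, -0.6]
opening: -0.0
finger_force: 0.0
```

Call:
{"name": "drive_tool", "arguments": {"deltas": [{"twist": 0, "grip": 0, "dx": 0.043, "dy": 0.043, "dz": 0}, {"twist": 0, "grip": 0, "dx": 0, "dy": 0, "dz": 0}]}}

```text
time: 2.22
tcp_pos: [0.5713, -0.119, 0.2104]
tool_rot: [-0.001, 0.73, 0.684, -0.0]
contact_force: [-1.2, -0.2, 0.2]
opening: -0.0001
finger_force: 0.0
```

Run:
```python
from cell import arm
import cv2,pickle
r=arm.get_image("wrist");pickle.dump(r,open("w1.pkl","wb"));cv2.imwrite("pics/w1.png",r["frame"][...,::-1]);s=arm.observe();print(s["tcp_pos"],r["world_from_camera"])
```

```text
[ 0.56965303 -0.12058415  0.21070546] [[ 0.99786875 -0.06120512 -0.02262491  0.5768772 ]
 [-0.06521596 -0.94711626 -0.31419369 -0.03836487]
 [-0.00219815  0.31499957 -0.94908927  0.37122714]
 [ 0.          0.          0.          1.        ]]
```

View pics/w1.png

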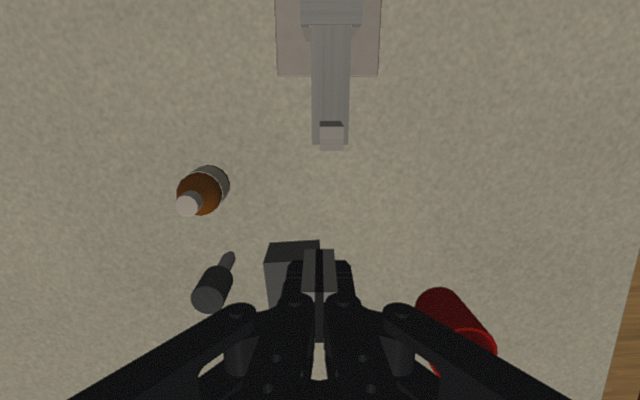

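The wrist view shows the grip's top face at about (332,138), the bar at columns 312-349, and the bottle, cup and stand clear of the fingers.

Run:
```python
import pickle
from h import *
r=pickle.load(open("w1.pkl","rb"))
p=np.array([.5697,-.1206]);ex=np.array([.0715,.9974]);ey=np.array([.9974,-.0715])
for n,u,v,z in(("grip",332,138,.144),("griplo",332,150,.144),("grL",320,138,.144),("grR",344,138,.144),("barL",312,105,.108),("barR",349,105,.108)):
    q=ray(r,u,v,z)[:2];print(n,q,"dx",(q-p)@ex,"dy",(q-p)@ey)
```

```text
grip [ 0.58285497 -0.07281237] dx 0.04860396289573584 dy 0.009703951522125467
griplo [ 0.58243198 -0.08076464] dx 0.040642128011445594 dy 0.009850648173237513
grL [ 0.574966   -0.07229939] dx 0.04855154860998912 dy 0.001798816873950838
grR [ 0.59074273 -0.07332527] dx 0.04865636916501904 dy 0.01760787712541962
barL [ 0.57030949 -0.0529827 ] dx 0.06748507219181513 dy -0.004226730917469264
barR [ 0.59766128 -0.05476684] dx 0.06766122488300569 dy 0.023181505150454987
```

Call:
{"name": "drive_tool", "arguments": {"deltas": [{"twist": 0, "grip": 0, "dx": 0, "dy": 0.0095, "dz": 0.038}, {"twist": 0, "grip": 0, "dx": 0, "dy": 0, "dz": 0.038}, {"twist": 0, "grip": 0, "dx": 0.01, "dy": 0, "dz": 0}, {"twist": 0, "grip": 0, "dx": 0.008, "dy": 0, "dz": 0}, {"twist": 0, "grip": 0, "dx": 0, "dy": 0, "dz": 0}]}}

```text
time: 2.9
tcp_pos: [0.5811, -0.1049, 0.1386]
tool_rot: [0.002, 0.732, 0.682, 0.001]
contact_force: [0.0, 1.0, 0.8]
opening: -0.0002
finger_force: 0.0
```

Call:
{"name": "drive_tool", "arguments": {"deltas": [{"twist": 0, "grip": 0, "dx": 0.003, "dy": 0, "dz": 0}, {"twist": 0, "grip": 0, "dx": 0.003, "dy": 0, "dz": 0}, {"twist": 0, "grip": 0, "dx": 0.003, "dy": 0, "dz": 0}, {"twist": 0, "grip": 0, "dx": 0.003, "dy": 0, "dz": 0}]}}

```text
time: 3.4
tcp_pos: [0.5807, -0.093, 0.1362]
tool_rot: [-0.0, 0.732, 0.681, -0.0]
contact_force: [0.7, 1.0, -0.7]
opening: -0.0002
finger_force: 0.0
```

Call:
{"name": "drive_tool", "arguments": {"deltas": [{"twist": 0, "grip": 0, "dx": 0.004, "dy": 0, "dz": 0}, {"twist": 0, "grip": 0, "dx": 0.004, "dy": 0, "dz": 0}, {"twist": 0, "grip": 0, "dx": 0.004, "dy": 0, "dz": 0}, {"twist": 0, "grip": 0, "dx": 0.004, "dy": 0, "dz": 0}, {"twist": 0, "grip": 0, "dx": 0.004, "dy": 0, "dz": 0}]}}

```text
time: 4.03
tcp_pos: [0.5822, -0.0729, 0.1362]
tool_rot: [-0.0, 0.732, 0.681, 0.0]
contact_force: [-0.1, -0.2, 0.5]
opening: 0.0001
finger_force: 0.0
```

Call:
{"name": "drive_tool", "arguments": {"deltas": [{"twist": 0, "grip": 0, "dx": 0.003, "dy": 0, "dz": 0}, {"twist": 0, "grip": 0, "dx": 0.003, "dy": 0, "dz": 0}, {"twist": 0, "grip": 0, "dx": 0.003, "dy": 0, "dz": 0}, {"twist": 0, "grip": 0, "dx": 0.003, "dy": 0, "dz": 0}, {"twist": 0, "grip": 0, "dx": 0.003, "dy": 0, "dz": 0}]}}

```text
time: 4.65
tcp_pos: [0.5832, -0.0581, 0.1362]
tool_rot: [0.0, 0.732, 0.681, 0.0]
contact_force: [0.1, -0.4, 0.2]
opening: 0.0003
finger_force: 0.0
```

Run:
```python
from cell import arm
import cv2,pickle,numpy as np
r=arm.get_image("wrist");t=arm.get_image("top");pickle.dump((r,t),open("w2.pkl","wb"))
a=r["frame"][0:400,160:480,::-1];b=cv2.resize(t["frame"][165:225,250:380,::-1],(480,222),interpolation=cv2.INTER_CUBIC)
b=cv2.copyMakeBorder(b,0,178,0,0,0)
cv2.imwrite("pics/w2.png",np.hstack([a,b]));s=arm.observe();print(s["tcp_pos"],s["contact_force"])
```

```text
[ 0.58323679 -0.05792561  0.13621603] [-0.22930487  0.30066039  0.26531014]
```

View pics/w2.png

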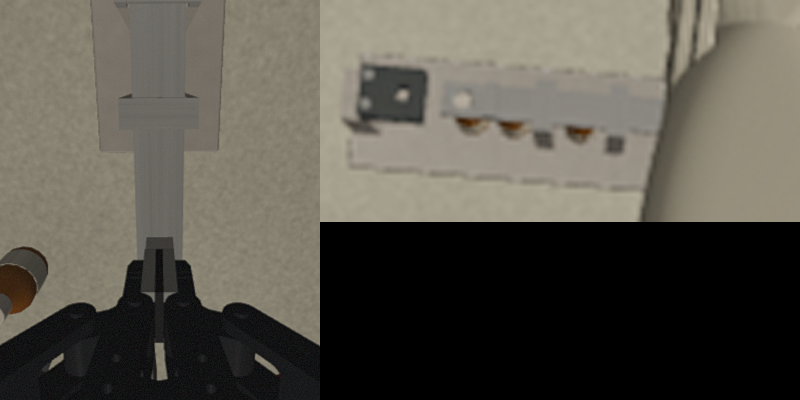

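```bash
python3 - <<'E'
import pickle,cv2
from h import *
r,t=pickle.load(open("w2.pkl","rb"));r1=pickle.load(open("w1.pkl","rb"))
T=np.array([.5832,-.0579,.1362])
for z in(.119,.1362):print("tcp",z,proj(r,[T[0],T[1],z]))
print("w1 tip",proj(r1,[.5697,-.1206,.194]))
for y in(-.0728,-.0648,-.0568,-.04,-.03):print("grip",y,proj(r,[.5829,y,.144]),proj(r,[.5829,y,.108]))
print(r["world_from_camera"][:3,3]-T, r1["world_from_camera"][:3,3]-[.5697,-.1206,.2107])
d=pickle.load(open("d0.pkl","rb"))
for g in (d["top"],t):
    c=g["frame"][180:205,280:305].astype(int).sum(2); i=np.unravel_index(c.argmax(),c.shape);print(i,c.max())
E
python3 - <<'E'
import cv2
a=cv2.imread("pics/w2.png")[200:310,90:240];cv2.imwrite("pics/w2c.png",cv2.resize(a,None,fx=4,fy=4,interpolation=cv2.INTER_CUBIC))
E
```

```text
tcp 0.119 [318.79082469 233.76505753]
tcp 0.1362 [318.76691232 247.55832496]
w1 tip [316.28433622 237.48199825]
grip -0.0728 [320.25164983 280.8291798 ] [320.05597939 248.62059325]
grip -0.0648 [319.13850835 266.98792111] [319.12417551 236.67159567]
grip -0.0568 [317.99241922 252.73697765] [318.16939948 224.42801457]
grip -0.04 [315.47167132 221.39296209] [316.08571603 197.70787635]
grip -0.03 [313.89295662 201.76257452] [314.79200516 181.11796058]
[0.00588691 0.08053451 0.16074079] [0.0071772  0.08223513 0.16052714]
(np.int64(11), np.int64(9)) 495
(np.int64(11), np.int64(9)) 501
```

View pics/w2c.png

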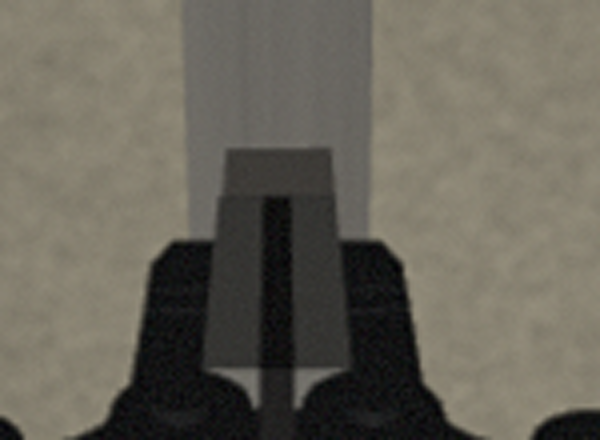

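Row 249 for the finger ends doesn't match the expected row of about 234. With no force and the bar unmoved, I need a side view from the scene camera.

Run:
```python
from cell import arm
import cv2,pickle
from h import *
r=arm.get_image("scene");pickle.dump(r,open("s3.pkl","wb"))
for p in([.5832,-.0579,.119],[.5832,-.0579,.136],[.583,-.0728,.144],[.583,-.0728,.108]):print(proj(r,p))
cv2.imwrite("pics/s3.png",cv2.resize(r["frame"][140:260,230:390,::-1],None,fx=5,fy=5,interpolation=cv2.INTER_CUBIC))
```

```text
[296.73097863 217.23598756]
[296.57737477 212.71179167]
[290.19294355 210.31074838]
[290.67335    219.87726664]
```

View pics/s3.png

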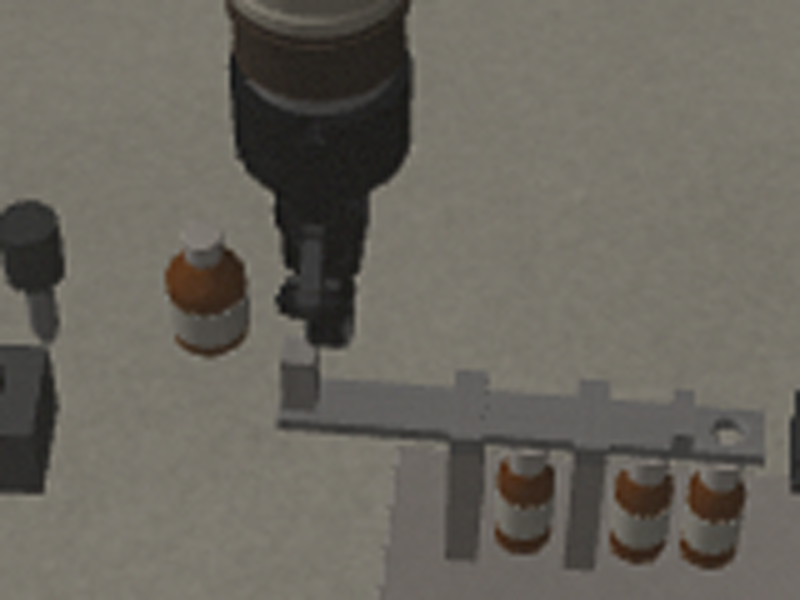

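The fingertips actually sit about 29 mm higher than the nominal figure: tip at about z 0.148 with TCP at 0.136. They passed over the grip and the bar is untouched. I'll raise, back off and come in lower.

Call:
{"name": "drive_tool", "arguments": {"deltas": [{"twist": 0, "grip": 0, "dx": 0, "dy": 0, "dz": -0.02}, {"twist": 0, "grip": 0, "dx": -0.027, "dy": 0, "dz": 0}, {"twist": 0, "grip": 0, "dx": -0.027, "dy": 0, "dz": 0}, {"twist": 0, "grip": 0, "dx": 0, "dy": 0, "dz": 0.026}, {"twist": 0, "grip": 0, "dx": 0, "dy": 0, "dz": 0.022}]}}

```text
time: 5.42
tcp_pos: [0.5794, -0.1128, 0.1077]
tool_rot: [0.0, 0.732, 0.681, 0.0]
contact_force: [0.4, 0.6, -0.6]
opening: -0.0001
finger_force: 0.0
```

Call:
{"name": "drive_tool", "arguments": {"deltas": [{"twist": 0, "grip": 0, "dx": 0.004, "dy": 0, "dz": 0}, {"twist": 0, "grip": 0, "dx": 0.004, "dy": 0, "dz": 0}, {"twist": 0, "grip": 0, "dx": 0.004, "dy": 0, "dz": 0}, {"twist": 0, "grip": 0, "dx": 0.004, "dy": 0, "dz": 0}, {"twist": 0, "grip": 0, "dx": 0.004, "dy": 0, "dz": 0}]}}

```text
time: 6.05
tcp_pos: [0.5811, -0.0918, 0.1087]
tool_rot: [0.0, 0.732, 0.682, 0.0]
contact_force: [0.3, -0.5, -0.2]
opening: -0.0001
finger_force: 1.9
```

Call:
{"name": "drive_tool", "arguments": {"deltas": [{"twist": 0, "grip": 0, "dx": 0.003, "dy": 0, "dz": 0}, {"twist": 0, "grip": 0, "dx": 0.003, "dy": 0, "dz": 0}, {"twist": 0, "grip": 0, "dx": 0.003, "dy": 0, "dz": 0}]}}

```text
time: 6.42
tcp_pos: [0.5817, -0.0838, 0.1087]
tool_rot: [0.001, 0.732, 0.681, -0.0]
contact_force: [0.3, -3.5, 3.4]
opening: 0.0
finger_force: 2.1
```

Call:
{"name": "drive_tool", "arguments": {"deltas": [{"twist": 0, "grip": 0, "dx": 0.004, "dy": 0, "dz": 0}, {"twist": 0, "grip": 0, "dx": 0.004, "dy": 0, "dz": 0}, {"twist": 0, "grip": 0, "dx": 0.004, "dy": 0, "dz": 0}]}}

```text
time: 6.8
tcp_pos: [0.5823, -0.071, 0.1082]
tool_rot: [0.0, 0.732, 0.681, -0.0]
contact_force: [-0.1, -3.6, 2.5]
opening: -0.0003
finger_force: 2.1
```

```bash
cat > eye.py <<'E'
from cell import arm
import cv2,numpy as np
from h import *
# top view: brightest blob near the bar tip = desk/rack seen through the eye
t=arm.get_image("top");s=arm.get_image("scene")
cv2.imwrite("pics/e_top.png",cv2.resize(t["frame"][165:225,250:380,::-1],(520,240),interpolation=cv2.INTER_CUBIC))
cv2.imwrite("pics/e_scene.png",cv2.resize(s["frame"][180:260,270:430,::-1],(800,400),interpolation=cv2.INTER_CUBIC))
o=arm.observe();print(o["tcp_pos"],o["contact_force"])
# bar profile along centreline
for z in(.108,):
    for k in range(120,200,3):
        p=proj(t,[.5953+(k/1000-.1318)*.0715,k/1000,z]);g=cv2.getRectSubPix(t["frame"],(1,1),tuple(map(float,p)))[0,0];print(k,g.sum(),end=" ")
E
python3 eye.py
```

```text
[ 0.58229702 -0.07032097  0.10807199] [ 0.37543922 -2.09966608  1.00775745]
120 398 123 398 126 392 129 392 132 400 135 402 138 400 141 395 144 398 147 378 150 401 153 437 156 440 159 443 162 426 165 345 168 223 171 194 174 194 177 210 180 372 183 449 186 394 189 269 192 202 195 201 198 203
```

Call:
{"name": "drive_tool", "arguments": {"deltas": [{"twist": 0, "grip": 0, "dx": 0.004, "dy": 0, "dz": 0}, {"twist": 0, "grip": 0, "dx": 0.004, "dy": 0, "dz": 0}, {"twist": 0, "grip": 0, "dx": 0.004, "dy": 0, "dz": 0}, {"twist": 0, "grip": 0, "dx": 0.004, "dy": 0, "dz": 0}, {"twist": 0, "grip": 0, "dx": 0.002, "dy": 0, "dz": 0}]}}

```text
time: 7.52
tcp_pos: [0.5835, -0.0528, 0.1081]
tool_rot: [-0.0, 0.732, 0.682, -0.0]
contact_force: [-0.2, -2.4, 1.7]
opening: -0.0003
finger_force: 1.6
```

Call:
{"name": "drive_tool", "arguments": {"deltas": [{"twist": 0, "grip": 0, "dx": 0.001, "dy": 0, "dz": 0}, {"twist": 0, "grip": 0, "dx": 0.001, "dy": 0, "dz": 0}, {"twist": 0, "grip": 0, "dx": 0.001, "dy": 0, "dz": 0}, {"twist": 0, "grip": 0, "dx": 0.001, "dy": 0, "dz": 0}]}}

```text
time: 8.02
tcp_pos: [0.5838, -0.0493, 0.1082]
tool_rot: [-0.0, 0.732, 0.681, -0.0]
contact_force: [0.3, -3.2, 1.1]
opening: -0.0001
finger_force: 1.5
```

Call:
{"name": "drive_tool", "arguments": {"deltas": [{"twist": 0, "grip": 0, "dx": 0.001, "dy": 0, "dz": 0}, {"twist": 0, "grip": 0, "dx": 0.001, "dy": 0, "dz": 0}]}}

```text
time: 8.28
tcp_pos: [0.584, -0.0472, 0.1082]
tool_rot: [0.0, 0.732, 0.681, 0.0]
contact_force: [0.2, -3.3, 1.2]
opening: 0.0003
finger_force: 1.5
```

Call:
{"name": "drive_tool", "arguments": {"deltas": [{"twist": 0, "grip": 0, "dx": 0.001, "dy": 0, "dz": 0}, {"twist": 0, "grip": 0, "dx": 0.001, "dy": 0, "dz": 0}]}}

```text
time: 8.52
tcp_pos: [0.5842, -0.0452, 0.1082]
tool_rot: [0.0, 0.732, 0.681, 0.0]
contact_force: [-0.7, -2.7, 1.2]
opening: -0.0001
finger_force: 1.5
```

Call:
{"name": "drive_tool", "arguments": {"deltas": [{"twist": 0, "grip": 0, "dx": 0.001, "dy": 0, "dz": 0}, {"twist": 0, "grip": 0, "dx": 0.001, "dy": 0, "dz": 0}]}}

```text
time: 8.78
tcp_pos: [0.5843, -0.0433, 0.1082]
tool_rot: [0.0, 0.732, 0.681, -0.0]
contact_force: [0.1, -3.1, 1.1]
opening: 0.0002
finger_force: 1.5
```

Call:
{"name": "drive_tool", "arguments": {"deltas": [{"twist": 0, "grip": 0, "dx": 0.001, "dy": 0, "dz": 0}]}}

```text
time: 8.9
tcp_pos: [0.5843, -0.0428, 0.1083]
tool_rot: [0.0, 0.732, 0.681, -0.0]
contact_force: [-1.1, -5.5, 1.4]
opening: 0.0001
finger_force: 3.0
```

```bash
python3 eye.py
```

```text
[ 0.5843582  -0.04284828  0.10825338] [-0.3125612  -3.58927741  1.80331769]
120 401 123 401 126 399 129 399 132 400 135 400 138 398 141 399 144 398 147 398 150 396 153 395 156 388 159 394 162 404 165 382 168 285 171 189 174 194 177 212 180 373 183 448 186 394 189 283 192 218 195 200 198 201
```

Call:
{"name": "drive_tool", "arguments": {"deltas": [{"twist": 0, "grip": 0, "dx": 0.0005, "dy": 0, "dz": 0}, {"twist": 0, "grip": 0, "dx": 0.0005, "dy": 0, "dz": 0}]}}

```text
time: 9.25
tcp_pos: [0.5844, -0.0428, 0.1083]
tool_rot: [0.001, 0.732, 0.681, -0.001]
contact_force: [-0.4, -7.9, 1.8]
opening: -0.0001
finger_force: 4.0
```

Call:
{"name": "drive_tool", "arguments": {"deltas": [{"twist": 0, "grip": 0, "dx": 0.0005, "dy": 0, "dz": 0}]}}

```text
time: 9.38
tcp_pos: [0.5844, -0.0428, 0.1083]
tool_rot: [0.001, 0.732, 0.681, -0.001]
contact_force: [0.1, -9.7, 2.0]
opening: 0.0
finger_force: 4.6
```

The bar is home: force rises to 9.7 N with no movement. I'll back off and go above the pin.

Call:
{"name": "drive_tool", "arguments": {"deltas": [{"twist": 0, "grip": 0, "dx": -0.03, "dy": 0, "dz": 0}, {"twist": 0, "grip": 0, "dx": 0, "dy": 0, "dz": -0.05}, {"twist": 0, "grip": 0.045, "dx": -0.05, "dy": -0.013, "dz": -0.02}, {"twist": 0, "grip": 0.045, "dx": -0.06, "dy": -0.013, "dz": 0}, {"twist": 0, "grip": 0.045, "dx": -0.06, "dy": -0.013, "dz": 0}]}}

```text
time: 10.0
tcp_pos: [0.5316, -0.2374, 0.1786]
tool_rot: [-0.0, 0.731, 0.682, 0.002]
contact_force: [0.9, -0.1, -0.5]
opening: 0.0449
finger_force: 0.0
```

Call:
{"name": "drive_tool", "arguments": {"deltas": [{"twist": 0, "grip": 0.045, "dx": 0, "dy": 0, "dz": 0}, {"twist": 0, "grip": 0.045, "dx": 0, "dy": 0, "dz": 0}]}}

```text
time: 10.25
tcp_pos: [0.5314, -0.2367, 0.1778]
tool_rot: [-0.001, 0.732, 0.681, 0.001]
contact_force: [0.0, 1.0, -0.2]
opening: 0.0453
finger_force: 0.0
```

Run:
```python
from cell import arm
import cv2,pickle
from h import *
w=arm.get_image("wrist");s=arm.get_image("scene");t=arm.get_image("top");pickle.dump((w,s,t),open("p4.pkl","wb"))
o=arm.observe();T=o["tcp_pos"];print(T,o["opening"],proj(w,T),proj(s,T),proj(w,[.5313,-.2428,.08]),proj(s,[T[0],T[1],T[2]+.02]))
a=w["frame"][...,::-1][:,120:520];b=cv2.resize(s["frame"][130:250,170:290,::-1],(400,400),interpolation=cv2.INTER_CUBIC)
cv2.imwrite("pics/p4.png",np.hstack([a,b]))
```

```text
[ 0.53186056 -0.23572209  0.17804061] 0.045086417346622526 [319.67180992 246.36578848] [222.58372693 182.78150194] [319.40012214 199.12208792] [221.35147057 176.90777573]
```

View pics/p4.png

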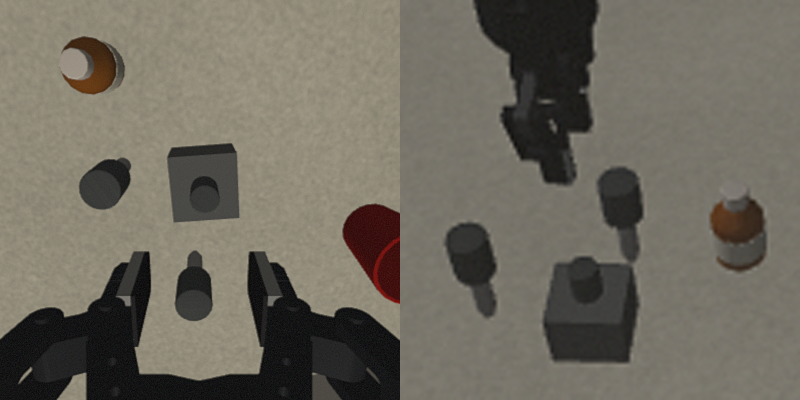

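The wrist view shows the pin head's top at crop (205,197), i.e. full-frame (325,197), in the stand. Decoy A is at crop (193,300), between the fingers but behind, with the other decoy on the left. The fingertips are about 10 mm above the TCP height.

Run:
```python
import pickle,cv2
from h import *
w,s,t=pickle.load(open("p4.pkl","rb"))
p=np.array([.5319,-.2357]);ex=np.array([.0715,.9974]);ey=np.array([.9974,-.0715])
for n,r,u,v,z in(("pinW",w,325,195,.08),("pinS",s,170+(585-400)/3.333,130+267/3.333,.08),("standW",w,120+203,187,.05),("decA_W",w,313,304,.1),("decB_W",w,221,188,.1)):
    q=ray(r,u,v,z)[:2];print(n,q,"dx",(q-p)@ex,"dy",(q-p)@ey)
g=cv2.cvtColor(w["frame"],cv2.COLOR_RGB2GRAY)
print(g[150:225:3,325]);print(g[197,280:365:3])
for z in(.18,.19,.2):
  for d in(-.0285,-.0225,.0225): print(z,d,proj(w,[p[0]+d*ey[0]+.011*ex[0],p[1]+d*ey[1]+.011*ex[1],z]),end="")
```

```text
pinW [ 0.53596294 -0.23968504] dx -0.0036841798199756235 dy 0.0043373051355922706
pinS [ 0.53457834 -0.24202957] dx -0.006121614403664598 dy 0.0031239407905501015
standW [ 0.53455289 -0.24188101] dx -0.005975259828324134 dy 0.0030879350519531783
decA_W [ 0.52015573 -0.32568586] dx -0.09059160962271999 dy -0.005279748031012813
decB_W [ 0.46117431 -0.22254392] dx 0.008064982706392821 dy -0.0714824667408935
[ 39  38  73  73  75  72  75  73  74  29  30  30  51  54  57  58  54  61
  58  57  57  69  72  74 143]
[138 137 138 137  71  71  72  72  72  73  56  58  55  56  57  56  57  53
  58  56  66  77  72  74  72  72 101 143 143]
0.18 -0.0285 [262.93456629 228.19785786]0.18 -0.0225 [274.89878856 228.20172726]0.18 0.0225 [364.65257629 228.23075486]0.19 -0.0285 [259.65882875 236.59983379]0.19 -0.0225 [272.32086225 236.60418673]0.19 0.0225 [367.31089036 236.63684233]0.2 -0.0285 [255.97726159 246.04272665]0.2 -0.0225 [269.42354743 246.04765698]0.2 0.0225 [370.298633   246.08464467]
```

Call:
{"name": "drive_tool", "arguments": {"deltas": [{"twist": 0, "grip": 0.045, "dx": -0.0055, "dy": 0.0035, "dz": 0.04}, {"twist": 0, "grip": 0.045, "dx": 0, "dy": 0, "dz": 0.04}, {"twist": 0, "grip": 0.045, "dx": 0, "dy": 0, "dz": 0.03}, {"twist": 0, "grip": 0.045, "dx": 0, "dy": 0, "dz": 0.02}, {"twist": 0, "grip": 0.045, "dx": 0, "dy": 0, "dz": 0}]}}

```text
time: 11.02
tcp_pos: [0.5334, -0.241, 0.0463]
tool_rot: [-0.002, 0.731, 0.682, -0.001]
contact_force: [-0.3, -0.4, -0.2]
opening: 0.0449
finger_force: 0.0
```

Call:
{"name": "drive_tool", "arguments": {"deltas": [{"twist": 0, "grip": 0.045, "dx": 0, "dy": 0, "dz": 0.004}, {"twist": 0, "grip": 0.045, "dx": 0, "dy": 0, "dz": 0.003}, {"twist": 0, "grip": 0.045, "dx": 0, "dy": 0, "dz": 0}]}}

```text
time: 11.4
tcp_pos: [0.5347, -0.2433, 0.0417]
tool_rot: [0.0, 0.732, 0.681, 0.0]
contact_force: [-0.6, -0.2, -1.2]
opening: 0.0445
finger_force: 0.0
```

Run:
```python
from cell import arm
import cv2,pickle
from h import *
w=arm.get_image("wrist");s=arm.get_image("scene");pickle.dump((w,s),open("p5.pkl","wb"))
o=arm.observe();print(o["tcp_pos"],o["contact_force"])
a=w["frame"][...,::-1][:,120:520];b=cv2.resize(s["frame"][150:250,180:280,::-1],(400,400),interpolation=cv2.INTER_CUBIC)
cv2.imwrite("pics/p5.png",np.hstack([a,b]))
```

```text
[ 0.53467075 -0.2434142   0.04173324] [ 0.0030367  -0.40495877  0.17082223]
```

View pics/p5.png

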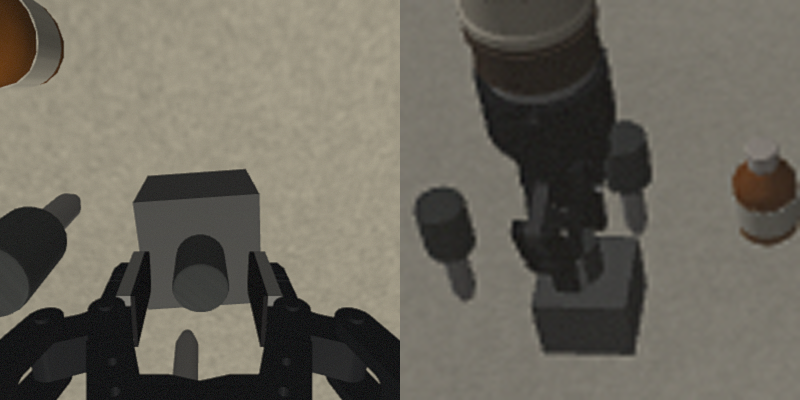

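The pin head is centred between the pads (crop column 201, rows 235-310) and the tips are just above the stand top. I'll close.

Call:
{"name": "drive_tool", "arguments": {"deltas": [{"twist": 0, "grip": 0.02, "dx": 0, "dy": 0, "dz": 0}, {"twist": 0, "grip": 0.02, "dx": 0, "dy": 0, "dz": 0}, {"twist": 0, "grip": 0.02, "dx": 0, "dy": 0, "dz": 0}, {"twist": 0, "grip": 0.02, "dx": 0, "dy": 0, "dz": 0}], "newtons": 40}}

```text
time: 12.0
tcp_pos: [0.5346, -0.2434, 0.0417]
tool_rot: [0.0, 0.732, 0.681, 0.0]
contact_force: [-0.8, 0.7, 3.6]
opening: 0.0222
finger_force: 39.4
```

Call:
{"name": "drive_tool", "arguments": {"deltas": [{"twist": 0, "grip": 0.02, "dx": 0, "dy": 0, "dz": -0.01}, {"twist": 0, "grip": 0.02, "dx": 0, "dy": 0, "dz": -0.03}, {"twist": 0, "grip": 0.02, "dx": 0, "dy": 0, "dz": -0.04}, {"twist": 0, "grip": 0.02, "dx": 0, "dy": 0, "dz": -0.05}, {"twist": 0, "grip": 0.02, "dx": 0, "dy": 0, "dz": -0.05}]}}

```text
time: 12.62
tcp_pos: [0.5338, -0.2429, 0.2226]
tool_rot: [-0.001, 0.732, 0.681, -0.0]
contact_force: [0.0, -0.4, -0.8]
opening: 0.0224
finger_force: 40.1
```

Call:
{"name": "drive_tool", "arguments": {"deltas": [{"twist": 0, "grip": 0.02, "dx": 0.04, "dy": 0.003, "dz": 0}, {"twist": 0, "grip": 0.02, "dx": 0.05, "dy": 0.004, "dz": 0}, {"twist": 0, "grip": 0.02, "dx": 0.05, "dy": 0.004, "dz": 0}, {"twist": 0, "grip": 0.02, "dx": 0.05, "dy": 0.004, "dz": 0}, {"twist": 0, "grip": 0.02, "dx": 0.05, "dy": 0.004, "dz": 0}]}}

```text
time: 13.25
tcp_pos: [0.5701, -0.0036, 0.2213]
tool_rot: [-0.0, 0.732, 0.681, -0.0]
contact_force: [0.1, -0.4, -1.0]
opening: 0.0227
finger_force: 40.1
```

Call:
{"name": "drive_tool", "arguments": {"deltas": [{"twist": 0, "grip": 0.02, "dx": 0.05, "dy": 0.004, "dz": 0}, {"twist": 0, "grip": 0.02, "dx": 0.05, "dy": 0.004, "dz": 0}, {"twist": 0, "grip": 0.02, "dx": 0.05, "dy": 0.004, "dz": 0}, {"twist": 0, "grip": 0.02, "dx": 0.037, "dy": 0.003, "dz": 0.025}, {"twist": 0, "grip": 0.02, "dx": 0, "dy": 0, "dz": 0.025}]}}

```text
time: 13.88
tcp_pos: [0.5986, 0.1836, 0.1704]
tool_rot: [-0.0, 0.73, 0.683, 0.0]
contact_force: [-0.8, -1.7, -0.6]
opening: 0.0222
finger_force: 40.1
```

Call:
{"name": "drive_tool", "arguments": {"deltas": [{"twist": 0, "grip": 0.02, "dx": 0, "dy": 0, "dz": 0}, {"twist": 0, "grip": 0.02, "dx": 0, "dy": 0, "dz": 0}]}}

```text
time: 14.12
tcp_pos: [0.599, 0.1799, 0.1722]
tool_rot: [0.0, 0.732, 0.681, 0.0]
contact_force: [0.2, -0.4, -0.5]
opening: 0.0221
finger_force: 40.1
```

Run:
```python
from cell import arm
import cv2,pickle
from h import *
w=arm.get_image("wrist");s=arm.get_image("scene");t=arm.get_image("top");pickle.dump((w,s,t),open("p6.pkl","wb"))
o=arm.observe();T=o["tcp_pos"];print(T,o["tool_rot"],o["contact_force"])
for z in(.1175,T[2]-.0317,T[2]+.0083):print(z,proj(w,[T[0],T[1],z]),proj(s,[T[0],T[1],z]))
a=cv2.resize(w["frame"][150:350,220:420,::-1],(400,400),interpolation=cv2.INTER_CUBIC);b=cv2.resize(s["frame"][180:250,365:435,::-1],(400,400),interpolation=cv2.INTER_CUBIC)
cv2.imwrite("pics/p6.png",np.hstack([a,b]))
```

```text
[0.59963273 0.17984202 0.17292968] [6.03280559e-04 7.32220534e-01 6.81066229e-01 1.23169511e-03] [-0.24361609  0.75870161 -0.16771606]
0.1175 [319.78803752 210.79195345] [396.30009116 225.68082946]
0.14122967611076195 [319.89022742 224.62428952] [397.75796733 219.41976305]
0.18122967611076196 [320.12395527 256.26148708] [400.32972723 208.37495695]
```

View pics/p6.png

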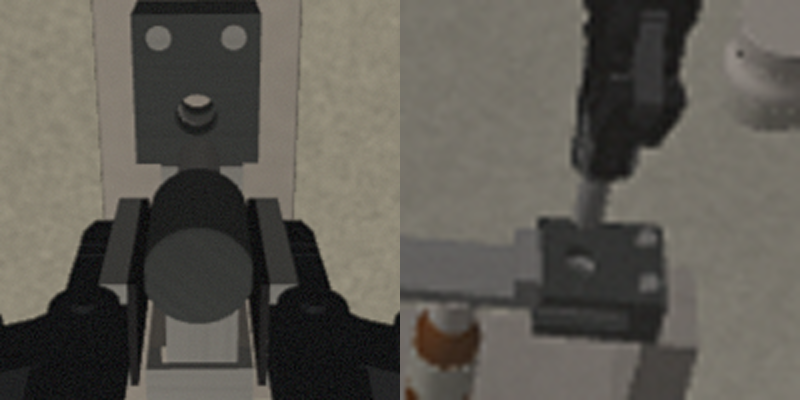

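The wrist view shows the ear hole at crop (197,112), full-frame (318.5,206), and the held head's top at crop (198,272), full-frame (319,286). In the scene view the hole is at crop (578,260) and the shank is straight above and behind it.

Run:
```python
import pickle
from h import *
w,s,t=pickle.load(open("p6.pkl","rb"));T=np.array([.5996,.1798,.1729]);p=T[:2]
ex=np.array([.0715,.9974]);ey=np.array([.9974,-.0715])
def sh(n,r,u,v,z):
    q=ray(r,u,v,z)[:2];print(n,q,"dx",(q-p)@ex,"dy",(q-p)@ey)
sh("holeW",w,318.5,206,.1175);sh("headW",w,319,286,T[2]+.0383)
sh("headbaseW_far",w,319,150+170/2,T[2]+.0083) # far rim of head underside ~ +12 in dx
sh("holeS",s,396.2,225.5,.1175)
for row in(190,200,210):
  z=.15;sh("shankS",s,365+192/5.714,180+row/5.714,z)
g=s["frame"].astype(int).sum(2)
for v in range(208,222):print(v,g[v,390:408])
```

```text
holeW [0.59901879 0.18330219] dx 0.003451531658565012 dy -0.0008301102290525787
headW [0.59924098 0.1823013 ] dx 0.0024691233494926615 dy -0.0005369259082458743
headbaseW_far [0.59990082 0.1913047 ] dx 0.0114962965438835 dy -0.0005225509217586592
holeS [0.59909364 0.17965277] dx -0.00018305355438272397 dy -0.0004945141853252391
shankS [0.5881058  0.18160742] dx 0.0009808811366433118 dy -0.01159354580779186
shankS [0.59342369 0.18110662] dx 0.0008616132975706747 dy -0.006253674435081604
shankS [0.59870641 0.18060913] dx 0.000743134203305082 dy -0.0009491168221258371
208 [349 351 353 351 347 136 161 177 105  77  89  95 106  82  87 158 239 359]
209 [344 350 341 337 345 254 170 174  87  88  86  92  96  82  86 164 320 351]
210 [335 341 342 331 334 343 260 178 117  82  84  80  81  95  98 209 357 343]
211 [342 348 349 336 342 345 331 230 149 139 118 117 169 257 259 356 350 342]
212 [347 350 343 348 351 348 293 258 223 186 160 236 372 364 360 347 343 341]
213 [346 343 341 344 346 352 288 246 206 178 176 233 359 354 348 342 342 347]
214 [354 345 337 344 346 350 261 244 187 172 174 312 351 352 349 340 344 350]
215 [346 349 348 345 343 322 258 225 183 175 186 285 346 337 345 342 350 353]
216 [351 343 350 353 347 307 253 209 176 172 222 356 350 336 340 345 357 353]
217 [353 346 350 351 347 315 248 199 173 177 221 355 357 342 346 356 357 346]
218 [129 193 186 187 196 282 236 182 172 169 258 357 358 335 343 343 344 332]
219 [143 146 142 152 142 152 213 174 180 153 144 141 133 143 189 181 182 195]
220 [152 154 149 150 157 146 163 151 152 153 151 150 150 151 143 141 150 230]
221 [141 142 153 153 156 154 159 152 153 148 151 153 150 152 149 151 200 299]
```

Call:
{"name": "drive_tool", "arguments": {"deltas": [{"twist": 0, "grip": 0.02, "dx": 0.0004, "dy": -0.0004, "dz": 0.012}, {"twist": 0, "grip": 0.02, "dx": 0, "dy": 0, "dz": 0.008}, {"twist": 0, "grip": 0.02, "dx": 0, "dy": 0, "dz": 0.002}, {"twist": 0, "grip": 0.02, "dx": 0, "dy": 0, "dz": 0}], "newtons": 25}}

```text
time: 14.78
tcp_pos: [0.5981, 0.1806, 0.1488]
tool_rot: [-0.0, 0.732, 0.681, -0.0]
contact_force: [0.3, 0.4, -0.9]
opening: 0.0223
finger_force: 40.1
```

Call:
{"name": "drive_tool", "arguments": {"deltas": [{"twist": 0, "grip": 0.02, "dx": 0, "dy": 0, "dz": 0.0015}, {"twist": 0, "grip": 0.02, "dx": 0, "dy": 0, "dz": 0.0015}, {"twist": 0, "grip": 0.02, "dx": 0, "dy": 0, "dz": 0}]}}

```text
time: 15.15
tcp_pos: [0.5983, 0.1807, 0.1461]
tool_rot: [-0.0, 0.732, 0.681, -0.0]
contact_force: [0.1, -0.1, -0.7]
opening: 0.0223
finger_force: 40.1
```

Call:
{"name": "drive_tool", "arguments": {"deltas": [{"twist": 0, "grip": 0.02, "dx": 0, "dy": 0, "dz": 0.001}, {"twist": 0, "grip": 0.02, "dx": 0, "dy": 0, "dz": 0.001}, {"twist": 0, "grip": 0.02, "dx": 0, "dy": 0, "dz": 0}]}}

```text
time: 15.52
tcp_pos: [0.5983, 0.1807, 0.1441]
tool_rot: [-0.0, 0.732, 0.681, -0.0]
contact_force: [-0.6, 0.1, -0.5]
opening: 0.0223
finger_force: 40.1
```

Call:
{"name": "drive_tool", "arguments": {"deltas": [{"twist": 0, "grip": 0.02, "dx": 0, "dy": 0, "dz": 0.001}, {"twist": 0, "grip": 0.02, "dx": 0, "dy": 0, "dz": 0.001}, {"twist": 0, "grip": 0.02, "dx": 0, "dy": 0, "dz": 0}]}}

```text
time: 15.9
tcp_pos: [0.5984, 0.1808, 0.1422]
tool_rot: [-0.0, 0.732, 0.681, 0.0]
contact_force: [0.6, 0.5, -0.5]
opening: 0.0222
finger_force: 40.2
```

Call:
{"name": "drive_tool", "arguments": {"deltas": [{"twist": 0, "grip": 0.02, "dx": 0, "dy": 0, "dz": 0.001}, {"twist": 0, "grip": 0.02, "dx": 0, "dy": 0, "dz": 0.001}, {"twist": 0, "grip": 0.02, "dx": 0, "dy": 0, "dz": 0}]}}

```text
time: 16.27
tcp_pos: [0.5984, 0.1809, 0.1402]
tool_rot: [-0.0, 0.732, 0.682, 0.0]
contact_force: [0.1, 2.2, -0.8]
opening: 0.0221
finger_force: 40.2
```

Call:
{"name": "drive_tool", "arguments": {"deltas": [{"twist": 0, "grip": 0.02, "dx": 0.0006, "dy": 0, "dz": 0.0005}, {"twist": 0, "grip": 0.02, "dx": 0, "dy": 0, "dz": 0.0005}, {"twist": 0, "grip": 0.02, "dx": 0, "dy": 0, "dz": 0}]}}

```text
time: 16.65
tcp_pos: [0.5984, 0.1812, 0.1391]
tool_rot: [-0.0, 0.732, 0.681, -0.0]
contact_force: [-0.4, 0.5, -0.7]
opening: 0.0223
finger_force: 40.2
```

Call:
{"name": "drive_tool", "arguments": {"deltas": [{"twist": 0, "grip": 0.02, "dx": 0, "dy": 0, "dz": 0.001}, {"twist": 0, "grip": 0.02, "dx": 0, "dy": 0, "dz": 0.001}, {"twist": 0, "grip": 0.02, "dx": 0, "dy": 0, "dz": 0}]}}

```text
time: 17.02
tcp_pos: [0.5984, 0.1812, 0.137]
tool_rot: [-0.0, 0.732, 0.681, -0.0]
contact_force: [0.1, 1.3, -0.9]
opening: 0.0225
finger_force: 40.1
```

Going in freely; I'll nudge slightly toward +y and continue.

Call:
{"name": "drive_tool", "arguments": {"deltas": [{"twist": 0, "grip": 0.02, "dx": 0.0003, "dy": 0, "dz": 0.0015}, {"twist": 0, "grip": 0.02, "dx": 0, "dy": 0, "dz": 0.0015}, {"twist": 0, "grip": 0.02, "dx": 0, "dy": 0, "dz": 0.001}, {"twist": 0, "grip": 0.02, "dx": 0, "dy": 0, "dz": 0}]}}

```text
time: 17.52
tcp_pos: [0.5984, 0.1814, 0.1331]
tool_rot: [0.0, 0.732, 0.681, -0.0]
contact_force: [0.8, 0.5, -1.6]
opening: 0.0222
finger_force: 40.1
```

Call:
{"name": "drive_tool", "arguments": {"deltas": [{"twist": 0, "grip": 0.02, "dx": 0, "dy": 0, "dz": 0.0015}, {"twist": 0, "grip": 0.02, "dx": 0, "dy": 0, "dz": 0.0015}, {"twist": 0, "grip": 0.02, "dx": 0, "dy": 0, "dz": 0.001}, {"twist": 0, "grip": 0.02, "dx": 0, "dy": 0, "dz": 0}]}}

```text
time: 18.02
tcp_pos: [0.5984, 0.1815, 0.1291]
tool_rot: [-0.0, 0.732, 0.681, -0.0]
contact_force: [-0.2, -0.1, -1.0]
opening: 0.0217
finger_force: 40.1
```

Call:
{"name": "drive_tool", "arguments": {"deltas": [{"twist": 0, "grip": 0.02, "dx": 0, "dy": 0, "dz": 0.0015}, {"twist": 0, "grip": 0.02, "dx": 0, "dy": 0, "dz": 0.0015}, {"twist": 0, "grip": 0.02, "dx": 0, "dy": 0, "dz": 0}]}}

```text
time: 18.4
tcp_pos: [0.5984, 0.1816, 0.126]
tool_rot: [-0.0, 0.732, 0.681, -0.0]
contact_force: [-0.1, 0.3, -0.7]
opening: 0.0224
finger_force: 40.1
```

Call:
{"name": "drive_tool", "arguments": {"deltas": [{"twist": 0, "grip": 0.02, "dx": 0, "dy": 0, "dz": 0.0015}, {"twist": 0, "grip": 0.02, "dx": 0, "dy": 0, "dz": 0.0015}, {"twist": 0, "grip": 0.02, "dx": 0, "dy": 0, "dz": 0}]}}

```text
time: 18.77
tcp_pos: [0.5984, 0.1815, 0.123]
tool_rot: [-0.0, 0.732, 0.681, -0.0]
contact_force: [-0.1, 0.4, -1.3]
opening: 0.0224
finger_force: 40.1
```

Call:
{"name": "drive_tool", "arguments": {"deltas": [{"twist": 0, "grip": 0.02, "dx": 0, "dy": 0, "dz": 0.0015}, {"twist": 0, "grip": 0.02, "dx": 0, "dy": 0, "dz": 0.0015}, {"twist": 0, "grip": 0.02, "dx": 0, "dy": 0, "dz": 0}]}}

```text
time: 19.15
tcp_pos: [0.5984, 0.1815, 0.12]
tool_rot: [-0.0, 0.732, 0.681, -0.0]
contact_force: [0.9, 1.0, -1.6]
opening: 0.0223
finger_force: 40.1
```

Call:
{"name": "drive_tool", "arguments": {"deltas": [{"twist": 0, "grip": 0.02, "dx": 0, "dy": 0, "dz": 0.0015}, {"twist": 0, "grip": 0.02, "dx": 0, "dy": 0, "dz": 0.0015}, {"twist": 0, "grip": 0.02, "dx": 0, "dy": 0, "dz": 0.0015}, {"twist": 0, "grip": 0.02, "dx": 0, "dy": 0, "dz": 0}]}}

```text
time: 19.65
tcp_pos: [0.5984, 0.1816, 0.1155]
tool_rot: [-0.0, 0.732, 0.681, -0.0]
contact_force: [0.2, 1.0, -1.6]
opening: 0.0222
finger_force: 40.1
```

Call:
{"name": "drive_tool", "arguments": {"deltas": [{"twist": 0, "grip": 0.02, "dx": 0, "dy": 0, "dz": 0.0015}, {"twist": 0, "grip": 0.02, "dx": 0, "dy": 0, "dz": 0.0015}, {"twist": 0, "grip": 0.02, "dx": 0, "dy": 0, "dz": 0.001}, {"twist": 0, "grip": 0.02, "dx": 0, "dy": 0, "dz": 0}]}}

```text
time: 20.15
tcp_pos: [0.5984, 0.1816, 0.1116]
tool_rot: [-0.0, 0.732, 0.681, -0.0]
contact_force: [0.6, 0.8, -1.4]
opening: 0.0223
finger_force: 40.1
```

Call:
{"name": "drive_tool", "arguments": {"deltas": [{"twist": 0, "grip": 0.02, "dx": 0, "dy": 0, "dz": 0.0008}, {"twist": 0, "grip": 0.02, "dx": 0, "dy": 0, "dz": 0.0008}, {"twist": 0, "grip": 0.02, "dx": 0, "dy": 0, "dz": 0}]}}

```text
time: 20.52
tcp_pos: [0.5985, 0.1816, 0.1101]
tool_rot: [0.0, 0.732, 0.681, 0.0]
contact_force: [0.4, 1.6, -0.8]
opening: 0.0224
finger_force: 40.1
```

Call:
{"name": "drive_tool", "arguments": {"deltas": [{"twist": 0, "grip": 0.02, "dx": 0, "dy": 0, "dz": 0.0008}, {"twist": 0, "grip": 0.02, "dx": 0, "dy": 0, "dz": 0}]}}

```text
time: 20.78
tcp_pos: [0.5985, 0.1816, 0.1093]
tool_rot: [0.0, 0.732, 0.681, 0.0]
contact_force: [1.4, 1.3, -0.1]
opening: 0.0223
finger_force: 40.2
```

Call:
{"name": "drive_tool", "arguments": {"deltas": [{"twist": 0, "grip": 0.02, "dx": 0, "dy": 0, "dz": 0.0008}, {"twist": 0, "grip": 0.02, "dx": 0, "dy": 0, "dz": 0}]}}

```text
time: 21.02
tcp_pos: [0.5985, 0.1817, 0.1092]
tool_rot: [0.0, 0.732, 0.681, 0.0]
contact_force: [-0.9, 0.4, 4.1]
opening: 0.0223
finger_force: 40.6
```

Call:
{"name": "drive_tool", "arguments": {"deltas": [{"twist": 0, "grip": 0.02, "dx": 0, "dy": 0, "dz": 0.0005}, {"twist": 0, "grip": 0.02, "dx": 0, "dy": 0, "dz": 0}]}}

```text
time: 21.28
tcp_pos: [0.5986, 0.1817, 0.1092]
tool_rot: [0.0, 0.732, 0.681, 0.001]
contact_force: [-1.4, 0.9, 7.0]
opening: 0.0227
finger_force: 40.9
```

The head is seated: force rises at TCP 0.1092, where 0.109 was predicted. I'll relieve, open and lift away.

Call:
{"name": "drive_tool", "arguments": {"deltas": [{"twist": 0, "grip": 0.03, "dx": 0, "dy": 0, "dz": -0.001}, {"twist": 0, "grip": 0.05, "dx": 0, "dy": 0, "dz": 0}, {"twist": 0, "grip": 0.05, "dx": 0, "dy": 0, "dz": 0}, {"twist": 0, "grip": 0.05, "dx": 0, "dy": 0, "dz": 0}]}}

```text
time: 21.78
tcp_pos: [0.5983, 0.1815, 0.1087]
tool_rot: [-0.0, 0.732, 0.681, -0.0]
contact_force: [-0.1, 0.4, -0.3]
opening: 0.0502
finger_force: 0.0
```

Call:
{"name": "drive_tool", "arguments": {"deltas": [{"twist": 0, "grip": 0.05, "dx": 0, "dy": 0, "dz": -0.01}, {"twist": 0, "grip": 0.05, "dx": 0, "dy": 0, "dz": -0.04}, {"twist": 0, "grip": 0.05, "dx": 0, "dy": 0, "dz": -0.05}, {"twist": 0, "grip": 0.05, "dx": 0, "dy": 0, "dz": 0}]}}

```text
time: 22.28
tcp_pos: [0.6015, 0.1825, 0.2155]
tool_rot: [0.003, 0.732, 0.681, 0.005]
contact_force: [0.3, 0.8, -0.6]
opening: 0.05
finger_force: 0.0
```

Run:
```python
from cell import arm
import cv2
from h import *
w=arm.get_image("wrist");o=arm.observe();print(o["tcp_pos"],o["opening"],o["contact_force"])
# head disc (dark circle, r 12 mm at z .1475) on keeper: predicted pixel vs dark patch
h=[.599,.1822,.1475];c=proj(w,h);e=proj(w,[h[0]+.012,h[1],h[2]]);print(c,np.linalg.norm(e-c),proj(w,[.599,.1822,.1175]))
g=w["frame"].astype(int).sum(2);u,v=c.round().astype(int)
print("row",g[v,u-45:u+46:3]);print("col",v-60,g[v-60:v+61:3,u])
```

```text
[0.60018756 0.18205166 0.21259071] 0.0500079416358535 [-0.66835236  0.71086814 -0.10270776]
[314.39991443 205.11845101] 16.990823417351812 [314.48301117 192.48106179]
row [360 360 360 357 361 362 365 150 164 149 147 159 145 149 157 146 157 156
 154 154 147 146 159 136 339 352 339 349 354 352 356]
col 145 [ 74  83 152 157 151 157 155 157 146 154 150 146  89  75  91 143 151 156
 162 158 146 156 159 159 151 243 319 311 310 316 312 316 305 306 305 301
 312 311 318 313 312]
```

The head's top disc spans rows 190-219, centred at 204.5. I predicted 205 for a seated pin, so it is home and released. Handing in.

```bash
python3 -c "
from cell import arm
print(arm.job_done())"
```

```text
the job is handed in; nothing more can be done
None
```

The bar is slid home against the keeper, the pin is seated through both ears and the bar's eye, the gripper is open and clear, and the job was handed in at about 22 s; the hand-in returned no verdict.

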